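Lay out the slide-making station

ROBOT

A 6-joint arm with a two-finger parallel gripper is mounted at the origin on a cart in front of the work surface, level with it; the furniture and walls round the work are solid. World frame = base frame: x ahead of the robot, y to its left, z up, the work surface at z = 0. Lengths are in m, angles in rad, forces in N, time in s.
With the tool pointing down it reaches from about 0.35 to 0.775 m from the base axis. Payload 5.5 kg.
Tool frame: the origin (TCP) lies at the very end of the fingers, on their centre line; the grasp point (between the pads) lies env.hold_point_z behind it (env.hold_point_z is the distance from the TCP to the grasp point, in m); z points along the fingers, y is the line along which they close (so a half turn about z gives the same grasp; the last joint's range is limited). The gripper opens to 85 mm and grips with 20 to 120 N. Pads are 22 mm wide; open, the fingers measure 114 mm over their backs; the gripper's body (76 mm by 85 mm) begins 54 mm behind the grasp point. The pads swing forward as they close: fully open they stand 13 mm farther back than shut.
Start: joints at [1.11, 0.313, 0.046, 1.304, 0, 1.431], TCP at [0.181, 0.546, 0.231] pointing down, gripper open.
Joint ranges: [-2.76, 2.76], [-0.86, 1.69], [-1.03, 1.26], [-2.2, 2.34], [-1.47, 1.5], [-3.14, 3.14]. Speed limits (rad/s): [2.57, 2.57, 3.14, 3.14, 3.14, 3.14].

INTERFACE

Orientations are given as a unit quaternion [w, x, y, z].
In Python, from workcell import env gives the robot as it stands.
- The arm moves only by the tool carry_out, never from a script. Its argument "steps" is a list of rows, each a list of 3 entries, a list of its own where there are three numbers: the turn, a rotation vector about the tool's x, y, z in degrees, then the shift along the tool's x, y, z in cm, then the closure in counts, from 0 (fully open) to 255 (shut). A call has exactly 8 rows; each row is the pose to reach, as a shift and turn from the pose commanded when the call began, along the tool's axes at that moment; what a row does not reach only later rows make up. A row lasts 1/8 s, in which the tool goes at most 62.5 mm and 10.7 degrees, less where a joint would pass 70% of its speed; a pose out of reach is approached as far as the arm can. A call with a gripper value outside its range is refused whole. The fingers move at their own pace and stop on an object; "force" is the grip in N (left out, the last holds). Time passes only in rows, so rows that repeat a pose let the fingers close, or fill a call up. It gives the time, the measured TCP pose, the force, the opening and the grip force at its end, in the units of the state.
- env.get_state(): the state, without advancing time (a new reading comes with each control period).
- env.read_camera(name): name is "side" or "top" or "wrist"; returns (picture, depth): 420x560x3 uint8, red, green, blue; 420x560 float32, m along the optical axis (not along the pixel's ray), 0 where there is no reading.
- env.get_calibration(name): a dict with "fx", "fy", "cx", "cy" (pixels), "origin" and "orientation" of the camera in the world. Camera axes: x right, y up, looking along -z (the intrinsics and any distortion apply to the point x, -y, -z); pixel columns grow to the right and rows downward; lengths in m; the calibration is good to about 2 mm. A picture is of the moment at which its call begins: read the wrist's pose just before it. get_calibration takes no time and is no camera call; for the wrist camera it gives the pose at the moment of the call.
- env.hand_in(): hands the job in; it is judged then, once.
The state is a dict: "clock": time; "joint_pos": joint angles; "qvel": joint speeds; "tau": joint torques, N m; "tcp_pos": TCP position; "orientation": TCP orientation; "wrist_force": force on the tool from outside, world axes, zero at the start; "ft_torque": the same for the moment, N m; "finger_gap": finger opening in m; "grip_force": force on a finger pad.
Only numpy, scipy, OpenCV 4.12 (cv2) and the standard library are available. Lean on these libraries where they do the work, as an engineer would, in place of code of your own. Each camera call takes 0.05 s, during which the arm holds its last target. There are 200 camera calls.

TASK

Lay out the bench for making slides: put the little cover-slip box on the middle of the slide box's lid, and stand the dropper bottle in front of the slide box, square off the middle of its long latch side. Stand the small beaker directly in front of the petri dish of brown seeds (towards the robot) and the capped sample jar directly to the left of that dish, as the robot sees it. Leave a clear gap of about 3 cm between each of these three upright vessels and the thing it stands beside.

Things in the scene. Friction and masses are not known exactly. Their poses are not given: they have to be found in the camera images.
- slips_centre (a point): cover-slip box: flat square closed box of 33 x 33 x 16 mm (blue base, white lid), the smallest box here. The point is its centre, 8 mm above its underside; z up, x and y square to its sides. It starts lying flat on the table
- dropper_centre (a point): dropper bottle: slim round bottle 36 mm in diameter and 99 mm high with a narrow rubber teat; the straight round body that is to be grasped reaches from the foot to 56 mm, above it the neck is 24 mm and the teat 17 mm in diameter. The point is on its axis half-way up (49.5 mm above its foot), z up. Grasp it a little above the middle so that its top stays clear of a short gripper palm. It starts standing on the table within reach, not with the vessels along the back edge
- beaker_centre (a point): small empty glass beaker, open at the top, 70 mm high, body 52 mm in diameter, rim 56 mm (62 mm over the spout, which points along -y). The point is on its axis half-way up (35 mm above its foot), z up. Grasp it a little above the middle so that its top stays clear of a short gripper palm. It starts standing on the table within reach, not with the vessels along the back edge
- jar_centre (a point): sample jar: round glass jar with a screw cap, 92 mm high, body 58 mm in diameter up to 75 mm, cap 50 mm in diameter. The point is on its axis half-way up (46 mm above its foot), z up. Grasp it a little above the middle so that its top stays clear of a short gripper palm. It starts standing on the table within reach, not with the vessels along the back edge
- slide_box: slide box: closed flat wooden box, fixed to the table, 105 mm (its x) by 176 mm (its y), lid top flat 38 mm above the table. Origin: centre of its underside, on the table, 52 mm behind the front long side; x points from its front long side with the brass latch to its long rear side, y along its length to its left, z up. It is turned up to 0.15 rad from facing the robot
- seed_dish: petri dish with brown seeds, fixed to the table, round, 92 mm in diameter, 16 mm high. Origin: centre of its underside, on the table; its x points away from the robot (world x), y to the robot's left (world y), z up
There are look-alikes about, which are no part of the job. What is shaped like the part that bears jar_centre but green is not meant.

How it is judged:
At the end, for the whole second after the job is handed in: Within 15 mm along each axis: cover-slip box flat on the lid's middle; dropper at x -100, y 0 mm in the slide box's frame; beaker at x -104, y 0 mm and jar at x 0, y 105 mm in the dish's frame (gaps of 3 cm). All upright within 0.12 rad, at resting height within 6 mm, at rest (x of slips_centre in the frame of slide_box between -0.015 and 0.015 m and y of slips_centre in the frame of slide_box between -0.015 and 0.015 m and x of dropper_centre in the frame of slide_box between -0.115 and -0.085 m and y of dropper_centre in the frame of slide_box between -0.015 and 0.015 m and x of beaker_centre in the frame of seed_dish between -0.119 and -0.089 m and y of beaker_centre in the frame of seed_dish between -0.015 and 0.015 m and x of jar_centre in the frame of seed_dish between -0.015 and 0.015 m and y of jar_centre in the frame of seed_dish between 0.09 and 0.12 m and height (world z) of slips_centre between 0.04 and 0.052 m and angle between each of slips_centre, dropper_centre, beaker_centre, jar_centre's own z axis and vertical below 0.12 rad and linear speed of each of slips, dropper, beaker, jar below 0.02 m/s and angular speed of each of slips, dropper, beaker, jar below 1 rad/s and height (world z) of dropper_centre between 0.0435 and 0.0555 m and height (world z) of beaker_centre between 0.029 and 0.041 m and height (world z) of jar_centre between 0.04 and 0.052 m); the robot touches nothing.
It fails at once if the dropper bottle is tipped over (angle between dropper_centre's own z axis and vertical above 1 rad).
It fails at once if the beaker is tipped over (angle between beaker_centre's own z axis and vertical above 1 rad).
It fails at once if the jar is tipped over (angle between jar_centre's own z axis and vertical above 1 rad).
It also fails if it takes over 101 s, if anything falls off the work surface, if the arm or the gripper's body presses on something with over 40 N, if the wrist force passes 120 N, or if a joint passes its speed limit or range.

## Working session

There is one attempt and no reset: what is moved stays moved. The work goes in short steps, Python scripts to look and compute and a tool call to move; the robot and the scene stay as the last step left them, time stands still between calls to the robot, and variables do not carry over. Pictures are saved under pics/ and viewed, at most 14 in all, crops included, and the job is handed in when it is done.

Besides the shell and the picture viewer there is one more tool, called after ">>>" as name(argument=value, ...), one argument or row to a line, values as JSON. carry_out: Moves the arm, as the interface text tells. Its arguments: {"type":"object","properties":{"steps":{"type":"array","items":{"type":"array"}},"force":{"type":"number"}},"required":["steps"]}

```bash
mkdir -p pics; ls; cat > h.py <<'E'
import numpy as np, cv2
from scipy.spatial.transform import Rotation as R
from workcell import env
def rot(q): return R.from_quat([q[1],q[2],q[3],q[0]]).as_matrix()
def ray(cal,u,v):
    d=np.array([(u-cal['cx'])/cal['fx'],-(v-cal['cy'])/cal['fy'],-1.0])
    return np.array(cal['origin']),rot(cal['orientation'])@d
def onplane(cal,u,v,z):
    o,d=ray(cal,u,v); return o+d*(z-o[2])/d[2]
def pts(cal,dep):
    v,u=np.mgrid[:dep.shape[0],:dep.shape[1]]
    d=np.stack([(u-cal['cx'])/cal['fx'],-(v-cal['cy'])/cal['fy'],-np.ones(u.shape)],-1)*dep[...,None]
    return d@rot(cal['orientation']).T+np.array(cal['origin'])
def save(n,p): cv2.imwrite('pics/'+n+'.png',p[...,::-1])
E
python3 - <<'E'
from h import *
print(env.hold_point_z, env.get_state())
for n in ['top','side','wrist']:
    c=env.get_calibration(n); print(n,c)
    p,d=env.read_camera(n); save(n+'0',p); np.savez(n+'0.npz',p=p,d=d)
E
```

```text
pics
0.0187 {'clock': 0.0, 'joint_pos': array([1.11039849e+00, 3.13984745e-01, 4.50152224e-02, 1.30358913e+00,
       2.26360536e-05, 1.43120001e+00]), 'qvel': array([-0.00037683,  0.00084169,  0.0014023 ,  0.00058312,  0.00100521,
       -0.00089092]), 'tau': array([-1.74557958e-03, -4.80626178e+01,  2.98532921e+01,  1.94789807e-02,
       -2.47535336e-04,  1.02920288e-05]), 'tcp_pos': array([0.18109508, 0.54522397, 0.23043259]), 'orientation': array([-2.71211946e-04,  1.59713780e-01,  9.87162971e-01, -8.38464561e-04]), 'wrist_force': array([0.02634553, 0.14712082, 0.28402261]), 'ft_torque': array([-0.05614587, -0.0015844 ,  0.01177327]), 'grip_force': 0.0, 'finger_gap': 0.08535333257870875}
top {'fx': 467.0305905366531, 'fy': 467.0305905366531, 'cx': 269.3720940321312, 'cy': 211.16634641087342, 'origin': array([0.44596204, 0.12025533, 1.13999133]), 'orientation': array([-0.69869163, -0.0734617 ,  0.06038141,  0.70907508])}
side {'fx': 465.8392129296868, 'fy': 465.8392129296868, 'cx': 269.8510514131224, 'cy': 205.92180908546177, 'origin': array([0.26045169, 0.76928851, 0.66676455]), 'orientation': array([-0.24635082, -0.12332919,  0.41976407,  0.86481172])}
wrist {'fx': 309.45586378954374, 'fy': 309.45586378954374, 'cx': 281.6182362717947, 'cy': 210.03563277167444, 'origin': array([0.10217792, 0.57258158, 0.37222725]), 'orientation': array([ 0.79952831, -0.13429596, -0.09634099,  0.57744047])}
```

View pics/top0.png

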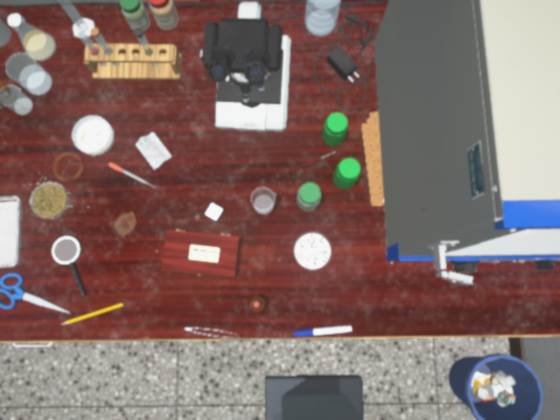

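View pics/side0.png

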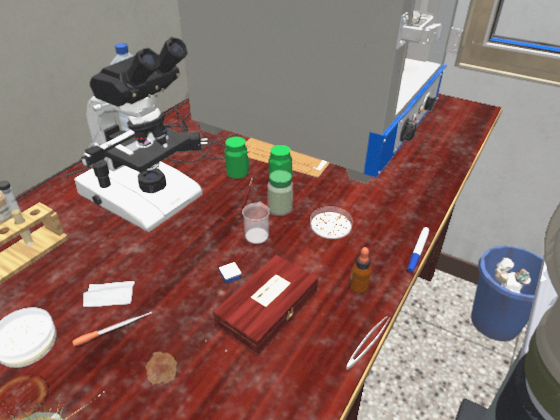

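The top view shows the slide box at (202,254), slips box (214,212), beaker (263,201), a dish with red-brown dots (312,251), a jar (309,196), green jars (336,128) and (347,172), the dropper (258,304), and another dish of brown grains at (48,200). I'll zoom in on the ambiguous items.

```bash
python3 - <<'E'
from h import *
f=np.load('top0.npz'); p,d=f['p'],f['d']; c=env.get_calibration('top')
for n,(u,v,z) in dict(box=(202,254,.038),slips=(214,212,.016),beaker=(263,201,.07),dish=(312,251,.016),jar=(309,196,.09),drop=(258,304,.09),dish2=(48,200,.016),base=(313,400,0),pen=(320,330,0),edge=(300,338,0)).items(): print(n,onplane(c,u,v,z).round(3), d[v,u])
a=cv2.resize(p[165:325,150:360],None,fx=3,fy=3,interpolation=cv2.INTER_CUBIC)
b=cv2.resize(p[165:325,15:70],None,fx=3,fy=3,interpolation=cv2.INTER_CUBIC)
save('zoom',np.hstack([b,a]))
E
```

```text
box [0.557 0.3   0.038] 1.1067961
slips [0.662 0.276 0.016] 1.1438029
beaker [0.676 0.153 0.07 ] 1.1628829
dish [0.562 0.038 0.016] 1.1361724
jar [0.682 0.047 0.09 ] 1.0711299
drop [0.439 0.166 0.09 ] 1.0220033
dish2 [0.699 0.69  0.016] 1.1599896
base [0.22  0.045 0.   ] 1.6021429
pen [0.377 0.024 0.   ] 1.086519
edge [0.359 0.072 0.   ] 1.1075454
```

View pics/zoom.png

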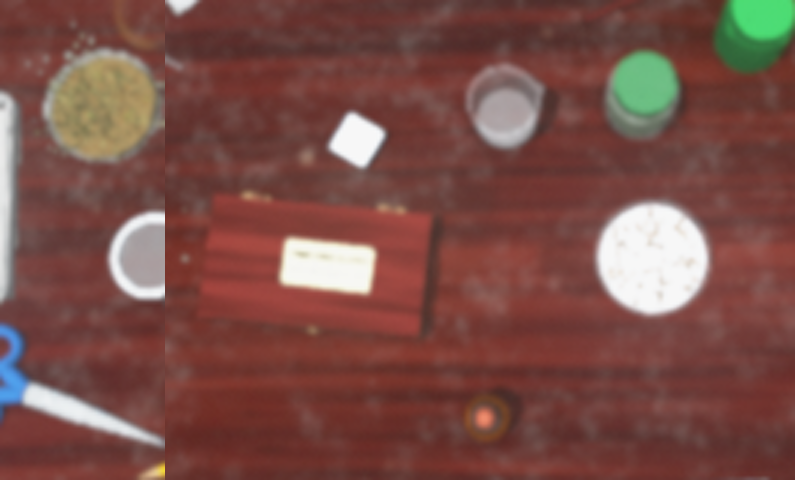

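View pics/wrist0.png

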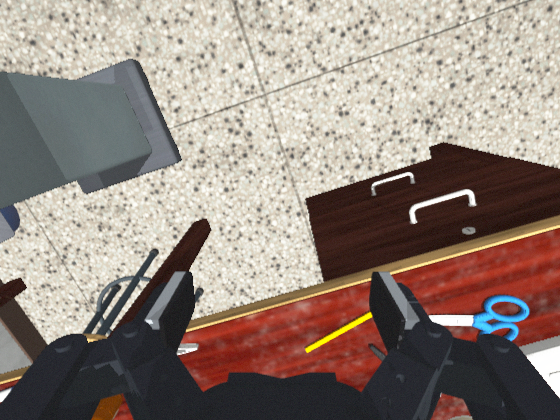

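The zoom shows that the dish with brown specks at (312,251) is within reach; the grain dish at (48,200) is not. The jar at (309,196) has a clear glass body, while the other two are solid green look-alikes. Next I measure poses.

```bash
python3 - <<'E'
from h import *
f=np.load('top0.npz'); p,d=f['p'],f['d']; c=env.get_calibration('top'); P=pts(c,d)
def near(u,v,r):
    vv,uu=np.mgrid[:420,:560]; return (abs(uu-u)<r)&(abs(vv-v)<r)
hsv=cv2.cvtColor(p,cv2.COLOR_RGB2HSV); white=(hsv[...,1]<60)&(hsv[...,2]>150)
def big(m):
    cs,_=cv2.findContours(m.astype(np.uint8),0,1); return max(cs,key=cv2.contourArea)
def world(cnt,z): return np.array([onplane(c,u,v,z)[:2] for u,v in cnt.reshape(-1,2)],np.float32)
w=world(big(white&near(214,212,16)),.016); print('slips',cv2.minAreaRect(w), w.mean(0))
w=world(big(white&near(312,251,28)),.010); print('dish',cv2.minEnclosingCircle(w),cv2.fitEllipse(w))
m=near(202,254,46)&(abs(P[...,2]-.038)<.012); w=world(big(m),.038); print('box',cv2.minAreaRect(w), np.median(P[m][:,2]))
for n,u,v,zl in [('jar',309,194,.08),('g1',347,168,.08),('g2',336,126,.08),('drop',258,304,.075),('beaker',263,201,.05)]:
    m=near(u,v,20)&(P[...,2]>zl)&(P[...,2]<.12); q=P[m]
    if len(q): print(n,len(q),q.mean(0).round(4),q.min(0).round(3),q.max(0).round(3))
E
```

```text
slips ((0.6639331579208374, 0.27722421288490295), (0.037399910390377045, 0.03799998015165329), 58.203956604003906) [0.66395974 0.27741966]
dish ((0.5638000965118408, 0.037704575806856155), 0.04665318503975868) ((0.5641952753067017, 0.03774538263678551), (0.09032461047172546, 0.09093449264764786), 174.1031951904297)
box ((0.5588225722312927, 0.30510497093200684), (0.17662960290908813, 0.1015891507267952), 83.99870300292969) 0.038371689047325575
jar 352 [0.6886 0.0452 0.0907] [0.666 0.021 0.081] [0.713 0.068 0.096]
g1 357 [ 0.7449 -0.0476  0.0907] [ 0.721 -0.071  0.08 ] [ 0.771 -0.024  0.097]
g2 346 [ 0.8572 -0.0236  0.0908] [ 0.834 -0.048  0.081] [ 0.884 -0.     0.097]
drop 44 [0.4394 0.1698 0.0914] [0.433 0.162 0.075] [0.446 0.178 0.102]
beaker 160 [0.6875 0.154  0.0652] [0.654 0.123 0.05 ] [0.71  0.182 0.075]
```

>>> carry_out(
  steps=[
    [[0,0,-3],[-4.5,-3.4,0],0],
    [[0,0,-6],[-9,-6.9,0],0],
    [[0,0,-9],[-13.6,-10.3,0],0],
    [[0,0,-12],[-18.2,-13.8,0],0],
    [[0,0,-15],[-22.7,-17.2,0],0],
    [[0,0,-18.4],[-27.2,-20.6,0],0],
    [[0,0,-18.4],[-31.8,-24.1,0],0],
    [[0,0,-18.4],[-36.3,-27.5,0],0],
  ],
  force=30,
)

```text
clock: 1.15
tcp_pos: [0.4398, 0.1685, 0.2313]
orientation: [0.0, -0.0, 1.0, 0.0]
wrist_force: [1.5, 0.9, 0.6]
finger_gap: 0.0858
grip_force: 0.0
```

```bash
python3 - <<'E'
from h import *
s=env.get_state(); print(s['clock'],s['tcp_pos'].round(4),rot(s['orientation']).round(3).tolist(),s['joint_pos'].round(2))
c=env.get_calibration('wrist');p,d=env.read_camera('wrist'); save('w1',p)
print(c['origin'])
print(env.get_state()['tcp_pos'].round(4))
E
```

```text
1.15 [0.4398 0.1685 0.2313] [[-1.0, -0.0, 0.0], [-0.0, 1.0, 0.0], [-0.0, 0.0, -1.0]] [ 0.2   0.11 -0.21  1.25  0.    0.19]
[0.35644798 0.16908193 0.37295154]
[0.4438 0.1638 0.2311]
```

View pics/w1.png

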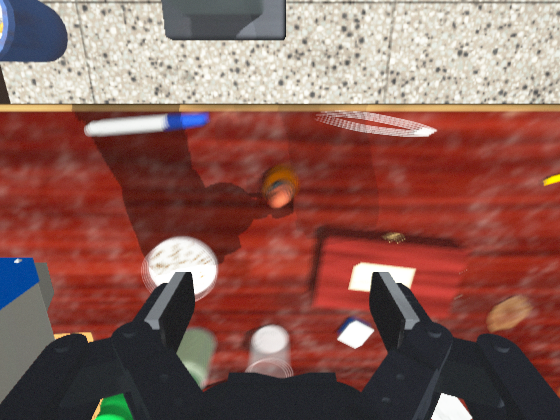

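The wrist view shows the dropper's teat at (279,195) and its body at (281,180), the dish at (180,267), and the box front with the latch at (393,238). I cross-check against those.

```bash
python3 - <<'E'
from h import *
c=env.get_calibration('wrist')
print('teat',onplane(c,279,201,.095),'body',onplane(c,281,179,.03),'dish',onplane(c,180,267,.012),'latch',onplane(c,395,237,.02))
s=env.get_state();print(s['clock'],s['tcp_pos'].round(4))
E
```

```text
teat [0.44780562 0.16163685 0.095     ] body [0.44224533 0.16323429 0.03      ] dish [0.56491526 0.02920502 0.012     ] latch [0.51894025 0.30447949 0.02      ]
1.2 [0.4438 0.1638 0.2311]
```

>>> carry_out(
  steps=[
    [[0,0,0],[0,0,2],0],
    [[0,0,0],[0,0,6],0],
    [[0,0,0],[0,0,10],0],
    [[0,0,0],[0,0,14],0],
    [[0,0,0],[0,0,17],0],
    [[0,0,0],[0,0,19],0],
    [[0,0,0],[0,0,20],0],
    [[0,0,0],[0,0,20],0],
  ],
)

```text
clock: 2.2
tcp_pos: [0.4386, 0.1703, 0.0309]
orientation: [-0.001, -0.0, 1.0, -0.0]
wrist_force: [-0.4, -0.5, 0.5]
finger_gap: 0.0853
grip_force: 0.0
```

>>> carry_out(
  steps=[
    [[0,0,0],[0,0,0],80],
    [[0,0,0],[0,0,0],150],
    [[0,0,0],[0,0,0],200],
    [[0,0,0],[0,0,0],220],
    [[0,0,0],[0,0,0],220],
    [[0,0,0],[0,0,0],220],
    [[0,0,0],[0,0,0],220],
    [[0,0,0],[0,0,0],220],
  ],
  force=30,
)

```text
clock: 3.2
tcp_pos: [0.4398, 0.1705, 0.0322]
orientation: [0.001, -0.0, 1.0, 0.0]
wrist_force: [-1.1, 0.0, 5.5]
finger_gap: 0.0342
grip_force: 29.8
```

>>> carry_out(
  steps=[
    [[0,0,0],[0,0,-1.5],220],
    [[0,0,0],[0,0,-4],220],
    [[0,0,0],[-0.4,3,-5],220],
    [[0,0,0],[-0.9,7,-5],220],
    [[0,0,0],[-1.5,11,-5],220],
    [[0,0,0],[-2,14,-5],220],
    [[0,0,0],[-2,14.6,-5],220],
    [[0,0,0],[-2,14.6,-5],220],
  ],
)

```text
clock: 4.2
tcp_pos: [0.4585, 0.3159, 0.0809]
orientation: [-0.0, -0.0, 1.0, -0.0]
wrist_force: [-0.2, -0.2, 0.1]
finger_gap: 0.0338
grip_force: 30.3
```

>>> carry_out(
  steps=[
    [[0,0,0],[0,0,1.5],220],
    [[0,0,0],[0,0,3.5],220],
    [[0,0,0],[0,0,4.5],220],
    [[0,0,0],[0,0,5],220],
    [[0,0,0],[0,0,5],220],
    [[0,0,0],[0,0,5],220],
    [[0,0,0],[0,0,5],150],
    [[0,0,0],[0,0,5],0],
  ],
)

```text
clock: 5.2
tcp_pos: [0.4593, 0.3163, 0.0314]
orientation: [0.0, -0.0, 1.0, 0.0]
wrist_force: [0.3, -0.0, 0.4]
finger_gap: 0.0522
grip_force: 0.0
```

>>> carry_out(
  steps=[
    [[0,0,0],[0,0,0],0],
    [[0,0,0],[0,0,0],0],
    [[0,0,0],[0,0,0],0],
    [[0,0,0],[0,0,-3],0],
    [[0,0,0],[0,0,-8],0],
    [[0,0,0],[0,0,-13],0],
    [[0,0,0],[0,0,-17],0],
    [[0,0,0],[0,0,-17],0],
  ],
)

```text
clock: 6.2
tcp_pos: [0.4611, 0.3174, 0.2052]
orientation: [0.003, -0.0, 1.0, 0.002]
wrist_force: [0.5, 0.4, -0.9]
finger_gap: 0.0857
grip_force: 0.0
```

>>> carry_out(
  steps=[
    [[0,0,0],[-2,-0.7,0],0],
    [[0,0,0],[-4.5,-1.5,0],0],
    [[0,0,0],[-7,-2.2,0],0],
    [[0,0,0],[-10,-3,0],0],
    [[0,0,0],[-12,-3.9,0],0],
    [[0,0,0],[-12,-3.9,0],0],
    [[0,0,0],[-12,-3.9,0],0],
    [[0,0,0],[-12,-3.9,0],0],
  ],
)

```text
clock: 7.2
tcp_pos: [0.5783, 0.2775, 0.201]
orientation: [-0.0, -0.0, 1.0, -0.0]
wrist_force: [0.1, 0.5, -0.6]
finger_gap: 0.0856
grip_force: 0.0
```

```bash
python3 - <<'E'
from h import *
c=env.get_calibration('wrist');s=env.get_state();p,d=env.read_camera('wrist'); save('w2',p); np.savez('w2.npz',p=p,d=d,o=c['origin'],q=c['orientation'])
print(s['tcp_pos'])
hsv=cv2.cvtColor(p,cv2.COLOR_RGB2HSV)
m=((hsv[...,1]<50)&(hsv[...,2]>170)).astype(np.uint8)
for k in cv2.findContours(m,0,1)[0]:
    a=cv2.contourArea(k)
    if a<300: continue
    w=np.array([onplane(c,u,v,.016)[:2] for u,v in k.reshape(-1,2)],np.float32)
    print(a,k.mean((0,1)).round(),cv2.minAreaRect(w))
E
```

```text
[0.57830536 0.27752987 0.20095316]
346.5 [376. 351.] ((0.8070347309112549, 0.406651109457016), (0.04087167978286743, 0.028002681210637093), 34.504493713378906)
638.5 [ 66. 288.] ((0.7142788767814636, 0.019515350461006165), (0.06312979012727737, 0.05132405087351799), 40.989864349365234)
1089.0 [166. 275.] ((0.7007256150245667, 0.14074909687042236), (0.051651712507009506, 0.10941305756568909), 46.34003448486328)
712.5 [281. 255.] ((0.6635318398475647, 0.27834877371788025), (0.03385075181722641, 0.034568071365356445), 58.93724822998047)
2250.5 [300. 171.] ((0.5642396807670593, 0.2982974648475647), (0.07510139793157578, 0.03701968863606453), 82.62489318847656)
4882.5 [ 67. 168.] ((0.5624240040779114, 0.049374423921108246), (0.08538895100355148, 0.08502461761236191), 39.33014678955078)
```

View pics/w2.png

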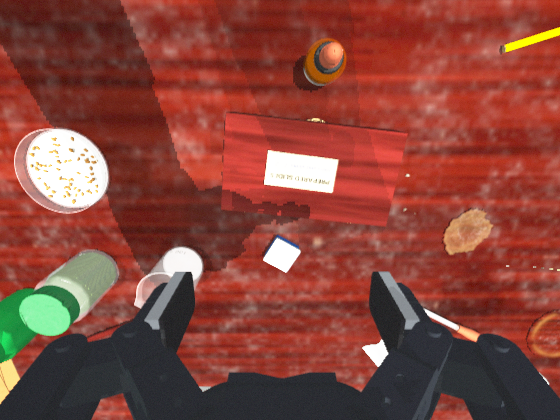

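>>> carry_out(
  steps=[
    [[0,0,8],[-2.5,0,0],60],
    [[0,0,16],[-5.5,0,0],60],
    [[0,0,24],[-8,0.1,2],60],
    [[0,0,31],[-8.5,0.1,6],60],
    [[0,0,31],[-8.5,0.1,11],60],
    [[0,0,31],[-8.5,0.1,14],60],
    [[0,0,31],[-8.5,0.1,16.5],60],
    [[0,0,31],[-8.5,0.1,16.5],60],
  ],
)

```text
clock: 8.25
tcp_pos: [0.6616, 0.2783, 0.0339]
orientation: [-0.002, 0.267, 0.964, -0.001]
wrist_force: [-0.4, 0.3, 0.9]
finger_gap: 0.0655
grip_force: 0.0
```

```bash
python3 - <<'E'
from h import *
f=np.load('w2.npz'); c=env.get_calibration('wrist'); c['origin'],c['orientation']=f['o'],f['q']
q=[onplane(c,u,v,.038)[:2] for u,v in [(226,112),(408,131),(388,226),(222,210)]]; print(np.round(q,4).tolist(),np.mean(q,0))
print('teat',onplane(c,332,52,.095),'dropbody',onplane(c,322,66,.04),'dish',onplane(c,62,170,.012))
print(env.get_state()['tcp_pos'])
E
```

```text
[[0.5027, 0.2259], [0.5198, 0.3992], [0.6177, 0.3912], [0.6001, 0.2163]] [0.56006724 0.30814305]
teat [0.45996367 0.31434708 0.095     ] dropbody [0.46340761 0.31410582 0.04      ] dish [0.56353122 0.04070481 0.012     ]
[0.66164971 0.27827381 0.03389601]
```

>>> carry_out(
  steps=[
    [[0,0,0],[0,0,1],60],
    [[0,0,0],[0,0,2],60],
    [[0,0,0],[0,0,3],60],
    [[0,0,0],[0,0,3.5],60],
    [[0,0,0],[0,0,3.5],60],
    [[0,0,0],[0,0,3.5],120],
    [[0,0,0],[0,0,3.5],180],
    [[0,0,0],[0,0,3.5],220],
  ],
)

```text
clock: 9.25
tcp_pos: [0.6645, 0.2785, 0.002]
orientation: [0.0, 0.267, 0.964, 0.0]
wrist_force: [1.3, -1.1, 1.6]
finger_gap: 0.0325
grip_force: 31.2
```

>>> carry_out(
  steps=[
    [[0,0,0],[0,0,0],220],
    [[0,0,0],[0,0,0],220],
    [[0,0,0],[0,0,0],220],
    [[0,0,0],[0,0,-1],220],
    [[0,0,0],[0,0,-3],220],
    [[0,0,0],[0,0,-6],220],
    [[0,0,0],[0,0,-8],220],
    [[0,0,0],[0,0,-8],220],
  ],
)

```text
clock: 10.25
tcp_pos: [0.6652, 0.2787, 0.0835]
orientation: [0.001, 0.267, 0.964, 0.001]
wrist_force: [1.0, 0.2, 0.2]
finger_gap: 0.0323
grip_force: 30.9
```

>>> carry_out(
  steps=[
    [[0,0,-5],[1.5,-0.4,0],220],
    [[0,0,-10],[4,-1.1,0],220],
    [[0,0,-18],[7,-2,0],220],
    [[0,0,-25],[9.5,-2.7,0],220],
    [[0,0,-25],[10.4,-2.9,0],220],
    [[0,0,-25],[10.4,-2.9,1],220],
    [[0,0,-25],[10.4,-2.9,2.5],220],
    [[0,0,-25],[10.4,-2.9,3.2],220],
  ],
)

```text
clock: 11.25
tcp_pos: [0.5598, 0.3062, 0.0471]
orientation: [-0.001, 0.053, 0.999, -0.001]
wrist_force: [-0.3, 0.1, -1.3]
finger_gap: 0.0321
grip_force: 30.9
```

>>> carry_out(
  steps=[
    [[0,0,0],[0,0,0.5],220],
    [[0,0,0],[0,0,0.9],220],
    [[0,0,0],[0,0,0.9],220],
    [[0,0,0],[0,0,0.9],170],
    [[0,0,0],[0,0,0.9],100],
    [[0,0,0],[0,0,0.9],60],
    [[0,0,0],[0,0,0.9],40],
    [[0,0,0],[0,0,0.9],40],
  ],
)

```text
clock: 12.25
tcp_pos: [0.56, 0.307, 0.0403]
orientation: [0.0, 0.052, 0.999, 0.0]
wrist_force: [0.3, 0.3, 0.2]
finger_gap: 0.0719
grip_force: 0.0
```

>>> carry_out(
  steps=[
    [[0,0,0],[0,0,-1.5],40],
    [[0,0,0],[0,0,-5],20],
    [[0,0,0],[0,0,-9],0],
    [[0,0,0],[0,0,-13],0],
    [[0,0,0],[0,0,-16],0],
    [[0,0,0],[0,0,-16],0],
    [[0,0,0],[0,0,-16],0],
    [[0,0,0],[0,0,-16],0],
  ],
)

```text
clock: 13.25
tcp_pos: [0.5592, 0.3067, 0.199]
orientation: [-0.001, 0.052, 0.999, -0.0]
wrist_force: [-0.1, 0.1, -0.1]
finger_gap: 0.0854
grip_force: 0.0
```

```bash
python3 - <<'E'
from h import *
s=env.get_state(); print(s['tcp_pos'],rot(s['orientation']).round(3).tolist(),s['joint_pos'].round(2))
c=env.get_calibration('wrist');p,d=env.read_camera('wrist'); save('w3',p)
hsv=cv2.cvtColor(p,cv2.COLOR_RGB2HSV)
m=((hsv[...,1]<50)&(hsv[...,2]>170)).astype(np.uint8)
for k in cv2.findContours(m,0,1)[0]:
    a=cv2.contourArea(k)
    if a<300: continue
    w=np.array([onplane(c,u,v,.054)[:2] for u,v in k.reshape(-1,2)],np.float32)
    print(a,k.mean((0,1)).round(),cv2.minAreaRect(w))
E
```

```text
[0.55921814 0.30668975 0.19898833] [[-0.995, 0.104, -0.002], [0.104, 0.995, -0.001], [0.002, -0.001, -1.0]] [0.38 0.45 0.17 1.29 0.   0.48]
321.5 [540. 369.] ((0.8048117160797119, 0.5925721526145935), (0.08638919144868851, 0.010520835407078266), 35.72779083251953)
377.0 [375. 354.] ((0.7634544968605042, 0.399139940738678), (0.03179531171917915, 0.0320713110268116), 36.04762649536133)
1076.0 [ 72. 311.] ((0.6716234087944031, 0.06374640017747879), (0.04533476009964943, 0.0933084636926651), 36.674781799316406)
355.5 [394. 290.] ((0.6774691939353943, 0.4179549515247345), (0.056937068700790405, 0.011198082938790321), 25.25311279296875)
2270.5 [272. 193.] ((0.5575456619262695, 0.2976405918598175), (0.06621498614549637, 0.037386201322078705), 82.68247985839844)
4352.5 [ 52. 210.] ((0.5518369674682617, 0.08224910497665405), (0.07558433711528778, 0.07566703110933304), 48.98385238647461)
```

View pics/w3.png

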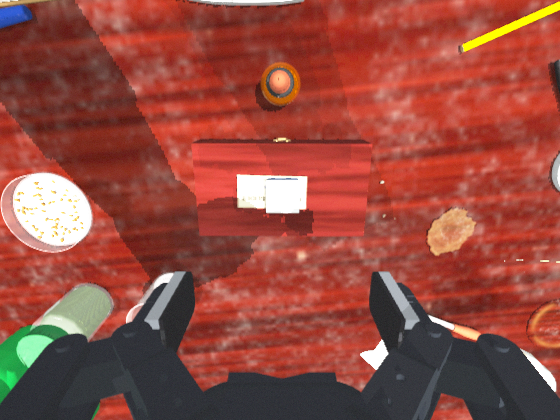

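The slip box sits mid-lid at (286,195), on a lid spanning columns 194–372 and rows 141–237. The dropper is at (281,80), in line with the latch. Next comes the beaker.

>>> carry_out(
  steps=[
    [[0,0,10.5],[-1.5,-1.5,0],0],
    [[0,0,21],[-3.5,-3.5,0],0],
    [[0,0,31.5],[-5.5,-5.5,0],0],
    [[0,0,42],[-7.5,-7.5,0],0],
    [[0,0,52.5],[-9.5,-9.5,0],0],
    [[0,0,63],[-11.5,-11.5,0],0],
    [[0,0,73.5],[-13,-13,0],0],
    [[0,0,84],[-13.8,-13.9,0],0],
  ],
)

```text
clock: 14.3
tcp_pos: [0.683, 0.1532, 0.1988]
orientation: [-0.001, 0.71, 0.705, -0.001]
wrist_force: [-0.5, -0.8, 0.7]
finger_gap: 0.0853
grip_force: 0.0
```

```bash
python3 - <<'E'
from h import *
f=np.load('w2.npz'); c=env.get_calibration('wrist'); c['origin'],c['orientation']=f['o'],f['q']
print('base',onplane(c,183,265,.003),'rim',onplane(c,157,291,.07))
c=env.get_calibration('wrist');s=env.get_state();p,d=env.read_camera('wrist'); save('w4',p)
print(s['tcp_pos'],rot(s['orientation']).round(3).tolist(),s['joint_pos'].round(2))
np.savez('w4.npz',p=p,d=d,o=c['origin'],q=c['orientation'])
E
```

```text
base [0.68411912 0.15656264 0.003     ] rim [0.67688098 0.15083892 0.07      ]
[0.68296901 0.1531718  0.19876356] [[0.007, 1.0, -0.002], [1.0, -0.007, -0.0], [-0.0, -0.002, -1.0]] [ 0.11  0.58  0.38  1.37 -0.    1.68]
```

View pics/w4.png

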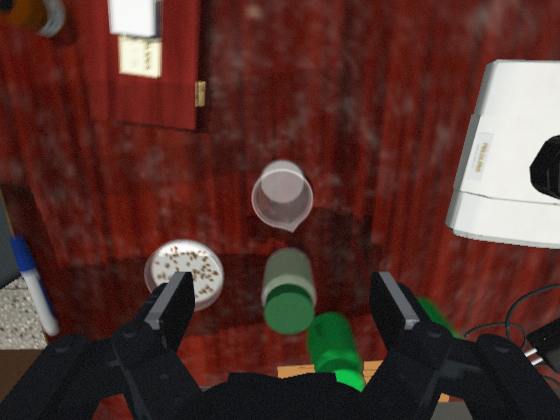

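The wrist view shows the beaker with its base disc at (282,182) and rim at (282,196), the jar's cap centred at (289,309), and the dish at (184,273).

```bash
python3 - <<'E'
from h import *
f=np.load('w4.npz'); c=env.get_calibration('wrist'); c['origin'],c['orientation']=f['o'],f['q']
print('base',onplane(c,282,182,.003),'rim',onplane(c,282,196,.07),'jarcap',onplane(c,289,309,.092),'jarbase',onplane(c,289,265,.01))
E
```

```text
base [0.68396729 0.15477381 0.003     ] rim [0.68402916 0.15821215 0.07      ] jarcap [0.6901235 0.0523477 0.092    ] jarbase [0.69182227 0.05403    0.01      ]
```

>>> carry_out(
  steps=[
    [[0,0,0],[0.1,0.2,2],0],
    [[0,0,0],[0.1,0.2,5],0],
    [[0,0,0],[0.1,0.2,9],0],
    [[0,0,0],[0.1,0.2,12.5],0],
    [[0,0,0],[0.1,0.2,15.5],0],
    [[0,0,0],[0.1,0.2,17.3],0],
    [[0,0,0],[0.1,0.2,17.8],0],
    [[0,0,0],[0.1,0.2,17.8],0],
  ],
)

```text
clock: 15.35
tcp_pos: [0.6851, 0.1555, 0.0228]
orientation: [0.0, 0.707, 0.707, 0.0]
wrist_force: [0.6, -0.6, 0.8]
finger_gap: 0.0855
grip_force: 0.0
```

>>> carry_out(
  steps=[
    [[0,0,0],[0,0,0],40],
    [[0,0,0],[0,0,0],80],
    [[0,0,0],[0,0,0],120],
    [[0,0,0],[0,0,0],150],
    [[0,0,0],[0,0,0],180],
    [[0,0,0],[0,0,0],180],
    [[0,0,0],[0,0,0],180],
    [[0,0,0],[0,0,0],180],
  ],
)

```text
clock: 16.35
tcp_pos: [0.6851, 0.1555, 0.0235]
orientation: [0.0, 0.707, 0.707, 0.001]
wrist_force: [-2.0, -0.6, 6.1]
finger_gap: 0.0516
grip_force: 30.3
```

>>> carry_out(
  steps=[
    [[0,0,0],[0,0,-2],180],
    [[0,0,0],[0,0,-6],180],
    [[0,0,0],[0,0,-10],180],
    [[0,0,0],[-2,-4,-11],180],
    [[0,0,0],[-5,-9.5,-11],180],
    [[0,0,0],[-8,-15,-11],180],
    [[0,0,0],[-10.7,-20,-11],180],
    [[0,0,0],[-11.7,-22.5,-11],180],
  ],
)

```text
clock: 17.35
tcp_pos: [0.4566, 0.0374, 0.1319]
orientation: [-0.001, 0.707, 0.707, -0.001]
wrist_force: [-0.6, -0.2, -1.1]
finger_gap: 0.0513
grip_force: 31.2
```

>>> carry_out(
  steps=[
    [[0,0,-10.5],[0,0,0],180],
    [[0,0,-21],[0,0,0],180],
    [[0,0,-31.5],[0,0,1],180],
    [[0,0,-42],[0,0,2],180],
    [[0,0,-52.5],[0,0,3],180],
    [[0,0,-63],[0,0,4],180],
    [[0,0,-73.5],[0,0,5],180],
    [[0,0,-84],[0,0,6],180],
  ],
)

```text
clock: 18.35
tcp_pos: [0.4597, 0.0383, 0.0719]
orientation: [0.0, 0.049, 0.999, 0.0]
wrist_force: [0.6, -0.7, -1.3]
finger_gap: 0.0512
grip_force: 31.2
```

>>> carry_out(
  steps=[
    [[0,0,-6],[0,0,1.5],180],
    [[0,0,-6],[0,0,3],180],
    [[0,0,-6],[0,0,4.2],180],
    [[0,0,-6],[0,0,5],180],
    [[0,0,-6],[0,0,5],180],
    [[0,0,-6],[0,0,5],180],
    [[0,0,-6],[0,0,5],100],
    [[0,0,-6],[0,0,5],50],
  ],
)

```text
clock: 19.35
tcp_pos: [0.4599, 0.0384, 0.0224]
orientation: [0.0, -0.0, 1.0, 0.0]
wrist_force: [-0.4, -0.1, 0.2]
finger_gap: 0.0683
grip_force: 0.0
```

>>> carry_out(
  steps=[
    [[0,0,0],[0,0,0],0],
    [[0,0,0],[0,0,0],0],
    [[0,0,0],[0,0,-2],0],
    [[0,0,0],[0,0,-6],0],
    [[0,0,0],[0,0,-11],0],
    [[0,0,0],[0,0,-15],0],
    [[0,0,0],[0,0,-18],0],
    [[0,0,10],[0,0,-18],0],
  ],
)

```text
clock: 20.35
tcp_pos: [0.4616, 0.0382, 0.2052]
orientation: [0.003, 0.089, 0.996, 0.0]
wrist_force: [-0.1, 0.1, -0.3]
finger_gap: 0.0855
grip_force: 0.0
```

```bash
python3 - <<'E'
from h import *
s=env.get_state();print(s['tcp_pos'],rot(s['orientation']).round(3).tolist())
E
```

```text
[0.46157037 0.03818526 0.20517471] [[-0.984, 0.178, 0.006], [0.178, 0.984, -0.0], [-0.006, 0.001, -1.0]]
```

>>> carry_out(
  steps=[
    [[0,0,10],[-2.2,0.5,0],0],
    [[0,0,20],[-5.5,1.3,0],0],
    [[0,0,30],[-9,2,0],0],
    [[0,0,40],[-12.5,2.8,0],0],
    [[0,0,50],[-16,3.6,0],0],
    [[0,0,60],[-19,4.3,0],0],
    [[0,0,70],[-21.5,4.9,0],0],
    [[0,0,80],[-22.5,5.1,0],0],
  ],
)

```text
clock: 21.35
tcp_pos: [0.6914, 0.0496, 0.2014]
orientation: [-0.0, 0.709, 0.705, -0.0]
wrist_force: [-0.6, -0.4, -0.1]
finger_gap: 0.0852
grip_force: 0.0
```

>>> carry_out(
  steps=[
    [[0,0,0],[0,0,0],0],
    [[0,0,0],[0,0,1],0],
    [[0,0,0],[0,0,3],0],
    [[0,0,0],[0,0,6],0],
    [[0,0,0],[0,0,7.5],0],
    [[0,0,0],[0,0,7.5],0],
    [[0,0,0],[0,0,7.5],0],
    [[0,0,0],[0,0,7.5],0],
  ],
)

```text
clock: 22.35
tcp_pos: [0.6911, 0.0495, 0.1288]
orientation: [0.001, 0.707, 0.707, 0.001]
wrist_force: [-0.5, -0.2, -0.1]
finger_gap: 0.0853
grip_force: 0.0
```

```bash
python3 - <<'E'
from h import *
c=env.get_calibration('wrist');s=env.get_state();p,d=env.read_camera('wrist'); save('w5',p)
print(s['tcp_pos'],rot(s['orientation']).round(3).tolist(),s['joint_pos'].round(2))
np.savez('w5.npz',p=p,d=d,o=c['origin'],q=c['orientation'])
P=pts(c,d); hsv=cv2.cvtColor(p,cv2.COLOR_RGB2HSV)
m=(P[...,2]>.086)&(P[...,2]<.1)&(d>0)&(hsv[...,0]>40)&(hsv[...,0]<95)&(hsv[...,1]>60)
n,l,st,ce=cv2.connectedComponentsWithStats(m.astype(np.uint8))
for i in range(1,n):
    if st[i,4]>150: q=P[l==i]; print(st[i],ce[i].round(),q.mean(0).round(4),q.min(0).round(3),q.max(0).round(3))
E
```

```text
[0.69107698 0.04951618 0.12876431] [[-0.001, 1.0, 0.002], [1.0, 0.001, -0.0], [-0.0, 0.002, -1.0]] [-0.04  0.58  0.21  1.2   0.    1.53]
[ 243  211   75   71 4113] [280. 246.] [0.691  0.0474 0.0899] [0.667 0.021 0.086] [0.715 0.071 0.093]
[ 478  303   73   55 2313] [519. 327.] [ 0.8615 -0.0161  0.0897] [ 0.835 -0.043  0.086] [0.885 0.002 0.092]
[ 323  331   65   56 2525] [354. 358.] [ 0.7458 -0.0436  0.0898] [ 0.723 -0.072  0.086] [ 0.77  -0.022  0.092]
```

View pics/w5.png

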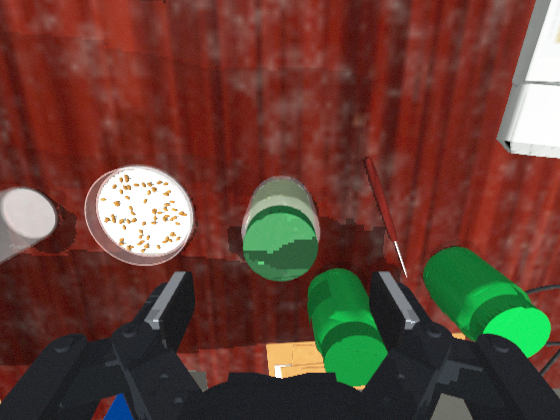

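The wrist view shows the clear jar with its cap centred at (280,246), both green look-alikes clear of the fingers, and brown seeds in the dish at (140,212). I grasp the jar.

>>> carry_out(
  steps=[
    [[0,0,0],[-0.3,0,1],0],
    [[0,0,0],[-0.3,0,3],0],
    [[0,0,0],[-0.3,0,5],0],
    [[0,0,0],[-0.3,0,7],0],
    [[0,0,0],[-0.3,0,8.7],0],
    [[0,0,0],[-0.3,0,9.5],0],
    [[0,0,0],[-0.3,0,9.5],0],
    [[0,0,0],[-0.3,0,9.5],0],
  ],
)

```text
clock: 23.4
tcp_pos: [0.6909, 0.0465, 0.0331]
orientation: [0.001, 0.707, 0.707, 0.001]
wrist_force: [0.0, 0.1, 0.8]
finger_gap: 0.0855
grip_force: 0.0
```

>>> carry_out(
  steps=[
    [[0,0,0],[0,0,0],40],
    [[0,0,0],[0,0,0],80],
    [[0,0,0],[0,0,0],120],
    [[0,0,0],[0,0,0],150],
    [[0,0,0],[0,0,0],160],
    [[0,0,0],[0,0,0],160],
    [[0,0,0],[0,0,0],160],
    [[0,0,0],[0,0,0],160],
  ],
  force=40,
)

```text
clock: 24.4
tcp_pos: [0.6907, 0.0467, 0.0333]
orientation: [0.0, 0.707, 0.707, 0.001]
wrist_force: [-1.3, 1.4, 6.0]
finger_gap: 0.0562
grip_force: 43.2
```

>>> carry_out(
  steps=[
    [[0,0,0],[0,0,-1.5],160],
    [[0,0,0],[0,0,-4],160],
    [[0,0,0],[0.5,-0.7,-5],160],
    [[0,0,0],[2.5,-3.3,-5],160],
    [[0,0,0],[5,-6.6,-5],160],
    [[0,0,0],[7.5,-10,-5],160],
    [[0,0,0],[9.3,-12.2,-5],160],
    [[0,0,0],[9.6,-12.7,-5],160],
  ],
)

```text
clock: 25.4
tcp_pos: [0.5606, 0.1438, 0.0821]
orientation: [-0.001, 0.706, 0.708, -0.001]
wrist_force: [0.4, -0.6, -1.5]
finger_gap: 0.056
grip_force: 43.2
```

>>> carry_out(
  steps=[
    [[0,0,0],[0,0,0.5],160],
    [[0,0,0],[0,0,2],160],
    [[0,0,0],[0,0,3.5],160],
    [[0,0,0],[0,0,4.5],160],
    [[0,0,0],[0,0,5],160],
    [[0,0,0],[0,0,5],160],
    [[0,0,0],[0,0,5],100],
    [[0,0,0],[0,0,5],0],
  ],
)

```text
clock: 26.4
tcp_pos: [0.5637, 0.1424, 0.0326]
orientation: [0.0, 0.707, 0.707, 0.0]
wrist_force: [-0.6, 0.1, 0.6]
finger_gap: 0.0724
grip_force: 0.0
```

>>> carry_out(
  steps=[
    [[0,0,0],[0,0,0],0],
    [[0,0,0],[0,0,0],0],
    [[0,0,0],[0,0,0],0],
    [[0,0,0],[0,0,-3],0],
    [[0,0,0],[0,0,-8],0],
    [[0,0,0],[0,0,-13],0],
    [[0,0,0],[0,0,-18],0],
    [[0,0,0],[0,0,-23],0],
  ],
)

```text
clock: 27.4
tcp_pos: [0.563, 0.1425, 0.264]
orientation: [0.0, 0.707, 0.707, 0.0]
wrist_force: [1.3, -0.2, -0.5]
finger_gap: 0.0855
grip_force: 0.0
```

>>> carry_out(
  steps=[
    [[0,0,0],[4,-2,-4],0],
    [[0,0,0],[8,-4,-8],0],
    [[0,0,0],[13,-6,-8],0],
    [[0,0,0],[18,-9,-8],0],
    [[0,0,0],[23,-12,-8],0],
    [[0,0,0],[27,-14,-8],0],
    [[0,0,0],[30,-15,-8],0],
    [[0,0,0],[30,-15,-8],0],
  ],
)

```text
clock: 28.4
tcp_pos: [0.4119, 0.4443, 0.3417]
orientation: [-0.0, 0.706, 0.709, -0.0]
wrist_force: [-0.1, 0.8, 0.4]
finger_gap: 0.0854
grip_force: 0.0
```

```bash
python3 - <<'E'
from h import *
c=env.get_calibration('top'); p,d=env.read_camera('top'); P=pts(c,d)
cv2.imwrite('pics/top1.png',cv2.resize(p[165:325,150:360],None,fx=3,fy=3,interpolation=cv2.INTER_CUBIC)[...,::-1])
print(env.get_state()['tcp_pos'])
for n,x,y,zl in [('jar',.564,.143,.08),('drop',.459,.316,.075),('beaker',.46,.038,.05),('slips',.559,.306,.047)]:
    m=(np.hypot(P[...,0]-x,P[...,1]-y)<.04)&(P[...,2]>zl)&(P[...,2]<.12); q=P[m]
    if len(q): print(n,len(q),q.mean(0).round(4),q.min(0).round(3),q.max(0).round(3))
E
```

```text
[0.41254621 0.44313053 0.34185625]
jar 364 [0.5613 0.1406 0.0908] [0.538 0.118 0.083] [0.586 0.163 0.098]
drop 47 [0.4587 0.3127 0.0915] [0.452 0.306 0.075] [0.466 0.321 0.101]
beaker 148 [0.4611 0.0357 0.0673] [0.431 0.011 0.05 ] [0.489 0.066 0.075]
slips 200 [0.5596 0.3063 0.0551] [0.543 0.289 0.049] [0.577 0.324 0.059]
```

View pics/top1.png

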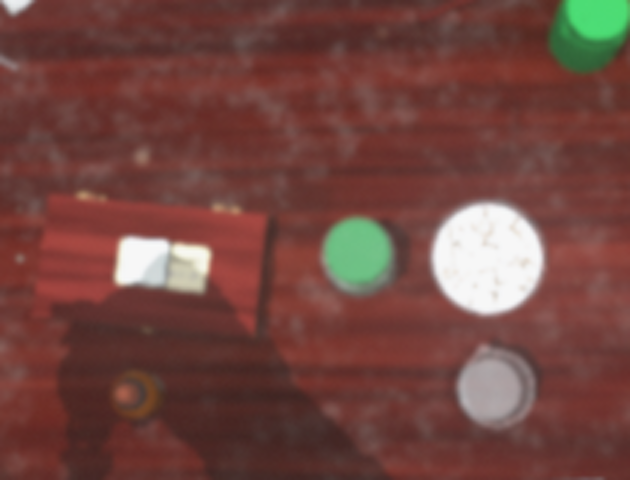

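The top view shows everything in place: the slip box on the lid at (143,261), the dropper at (135,395), the jar at (358,252) and the beaker at (495,388), both beside the dish at (488,258). All offsets are within a few mm, and the arm is clear.

```bash
python3 -c "
from workcell import env
print(env.hand_in())"
```

```text
the job is handed in; nothing more can be done
None
```

The bench is laid out and the job is handed in. The last top view before hand-in showed the slip box, dropper, beaker and jar each within about 5 mm of its target, and the arm was clear of everything. The hand-in returned no verdict.

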